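# Load the tack-curing unit and hold its sled on the detent under the lamp

### The job

Load the curing unit: set the full-arch stone model and the narrow sectional model down (not dropped) in their matching nests while the sled is still at its loading end. Then grip the sled's upright knob, slide the sled under the lamp until you feel the ball detent catch, without running on to the end stop, and finish holding: keep the knob gripped with the sled sitting in the notch. Leave the bottle, the brush and the articulator where they are.

Things in the scene. Friction and masses are not known exactly. Their poses are not given: they have to be found in the camera images.
- unit: Curing unit, fixed on the bench: orange bed 172 mm (x) by 450 mm (y), bed floor 35 mm high, end column and white lamp head at its -y end, low sloped white panel with a display along its -x side (to x = -150 mm). Origin under the middle of the bed; x across the bed, y along its two guide rods, z up.
- lamp (a point): Middle of the lamp's underside, 115 mm above the bench. The white lamp head spans 84 mm either way across the bed (unit's x), 54 mm either way along it (y) and is 35 mm thick (top 150 mm above the bench); it is carried from its -y side only. Axes as the unit's.
- sled (a joint): Travel of the sled along the rods, in m: 0 at its outer stop (loading end), growing towards the unit's -y, under the lamp; hard end stop at 0.190. Starts at 0 to 0.025. It slides with 2 to 5 N of drag and stays where it is left. The detent notch lies somewhere between 0.138 and 0.162, different every time and not visible: feel for it.
- detent (a joint): Drop in m of the spring ball under the sled: under 0.001 riding on the flat strip of the bed, about 0.0036 at the bottom of the V notch, 0.002 with the sled some 2.5 mm off it. Sliding in, the drag vanishes and the sled is drawn in over the last 4 mm; then 10 to 20 N are needed to push it on (or back out), and the catch is lost about 4 to 6 mm from the notch.
- knob: The sled's handle: an upright black cylinder 20 mm in diameter; origin at its foot on the sled (66 mm above the bench), top 58 mm above the origin, a flange of 30 mm diameter in its lowest 3 mm. It stands on the sled's centre line, 128 mm from the nests towards the unit's +y, and at the notch is still clear of the lamp head (50 mm or more).
- arch_nest (a point): Middle of the floor of the full-arch model's nest, 66 mm above the bench, on the -x half of the sled; axes as the unit's. A pocket 7 mm deep in a white plate of 134 mm (x) by 96 mm (y), with the outline of the arch model's base and 2 mm of play all round, its slanted front corners towards the unit's +x.
- section_nest (a point): Middle of the floor of the sectional model's nest, 66 mm above the bench, in the same white plate, on the +x half of the sled, 61 mm from arch_nest: an oblong pocket 54 mm along the unit's x by 28 mm along y, 7 mm deep. Axes as the unit's.
- arch: Full-arch dental model of light stone, about 130 g. Origin: centre of its underside; x to the front teeth, z up. Base 24 mm high, upright sides: flat back at x = -24, parallel flanks at y = +-29 from x = -24 to 4, slanted corners to a 26 mm wide front at x = 24. Teeth on top to 34 mm, inside the outline. Fits its nest only with its x along the unit's +x.
- section: Sectional (quadrant) dental model of light stone, about 70 g. Origin: centre of its underside; x along it, z up. Oblong base 50 mm (x) by 24 mm (y), 24 mm high; a row of teeth on top to 34 mm. Fits its nest either way round.
- primer_bottle: Bystander: amber bottle, 38 mm in diameter, 75 mm high; origin under its centre.
- brush: Bystander: brush about 170 mm long lying on the bench beyond the unit.
- articulator: Bystander: metal articulator with mounted models, about 115 by 90 mm and 126 mm high; origin under its centre.
There are look-alikes about, which are no part of the job. Leave any red look-alike of the arch alone.

How it is judged:
On the way:
1. both models sit in their own nests, let go, with the sled still at its loading end (travel under 60 mm) (horizontal distance between arch and arch_nest below 0.0045 m and z of arch in the frame of arch_nest below 0.002 m and angle between each of arch, section's own z axis and vertical below 0.06 rad and horizontal distance between section and section_nest below 0.0045 m and z of section in the frame of section_nest below 0.002 m and contact force between the fingers and arch below 0.3 N and contact force between the fingers and section below 0.3 N and value of joint sled below 0.06 m), for 0.2 s.
At the end, for the whole second after the job is handed in: Both models lie flat in their own nests (within 4.5 mm of the nest's middle, 2 mm of its floor); the sled stands still, its ball in the notch (dropped over 2 mm: within about 2.5 mm of the notch); the fingers still grip the knob (over 20 N in all) (horizontal distance between arch and arch_nest below 0.0045 m and z of arch in the frame of arch_nest below 0.002 m and angle between each of arch, section's own z axis and vertical below 0.06 rad and horizontal distance between section and section_nest below 0.0045 m and z of section in the frame of section_nest below 0.002 m and value of joint detent above 0.002 m and value of joint sled above 0.12 m and velocity of joint sled between -0.004 and 0.004 m/s and contact force between the fingers and knob above 20 N); the arm keeps its last pose, push and grip.
It fails at once if a model is dropped or knocked: it moves faster than 0.5 m/s out of the fingers ((contact force between the fingers and arch below 0.1 N and linear speed of arch above 0.5 m/s) or (contact force between the fingers and section below 0.1 N and linear speed of section above 0.5 m/s)).
It fails at once if the sled is run on past the notch to the end stop (travel over 182 mm) (value of joint sled above 0.182 m).
It fails at once if the bottle, the brush or the articulator is moved by more than 25 mm (distance of any of primer_bottle, brush, articulator from where it was at the start of the episode above 0.025 m).
It also fails if it takes over 67 s, if anything falls off the work surface, if the arm or the gripper's body presses on something with over 40 N, if the wrist force passes 120 N, or if a joint passes its speed limit or range.

### The arm

A 6-joint arm with a two-finger parallel gripper is mounted at the origin on the work surface. World frame = base frame: x ahead of the robot, y to its left, z up, the work surface at z = 0. Lengths are in m, angles in rad, forces in N, time in s.
With the tool pointing down it reaches from about 0.3 to 0.875 m from the base axis. Payload 4.2 kg.
Tool frame: the origin (TCP) lies between the finger pads; the fingertips stand bot.tip_reach ahead of it and the grasp point (between the pads) lies 2 mm behind it (bot.tip_reach is the distance from the TCP to the fingertips, in m); z points along the fingers, y is the line along which they close (so a half turn about z gives the same grasp; the last joint's range is limited). The gripper opens to 85 mm and grips with 20 to 120 N. Pads are 22 mm wide; open, the fingers measure 114 mm over their backs; the gripper's body (76 mm by 85 mm) begins 54 mm behind the grasp point. The pads swing forward as they close: fully open they stand 13 mm farther back than shut.
Start: joints at [-1.273, 0.32, 1.565, -0, 1.257, -0.02], TCP at [0.18, -0.546, 0.213] pointing down, gripper open.
Joint ranges: [-3.11, 3.11], [-0.84, 2.01], [0.21, 2.61], [-1.34, 4.49], [0.05, 2.63], [-2.56, 2.56]. Speed limits (rad/s): [2.57, 2.57, 3.14, 3.14, 3.14, 3.14].

### API

Orientations are given as a 3x3 rotation matrix whose columns are the frame's x, y, z axes.
In Python, from station import bot gives the robot as it stands.
- The arm moves only by the tool servo_tool, never from a script. Its argument "steps" is a list of rows, each a list of 7 numbers: the turn, a rotation vector about the tool's x, y, z in units of 30 degrees (1.0 is 30 degrees), then the shift along the tool's x, y, z in units of 500 mm (1.0 is 500 mm), then the closure, from 0 (fully open) to 1 (shut). A call has 1 to 12 rows; each row is the pose to reach, as a shift and turn from the pose commanded when the call began, along the tool's axes at that moment; what a row does not reach only later rows make up. A row lasts 1/10 s, in which the tool goes at most 50 mm and 8.59 degrees, less where a joint would pass 70% of its speed; a pose out of reach is approached as far as the arm can. A call with a number of a shift or a turn outside -1 to 1 is refused whole. A call with a gripper value outside its range is refused whole. The fingers move at their own pace and stop on an object; "squeeze" is the grip in N (left out, the last holds). Time passes only in rows, so rows that repeat a pose let the fingers close. It gives the time, the measured TCP pose, the force, the opening and the grip force at its end, in the units of the state.
- bot.state(): the state, without advancing time (a new reading comes with each control period).
- bot.grab_frame(name): name is "scene" or "top" or "wrist"; returns a dict with "color" (420x560x3 uint8, red, green, blue), "range_z" (420x560 float32, m along the optical axis (not along the pixel's ray), 0 where there is no reading), "fx", "fy", "cx", "cy" (pixels), "position" and "rotation" of the camera in the world. Camera axes: x right, y down, z forward; pixel columns grow to the right and rows downward; lengths in m; the calibration is good to about 2 mm. A picture is of the moment at which its call begins.
- bot.finish_job(): hands the job in; it is judged then, once.
The state is a dict: "time_s": time; "q": joint angles; "joint_velocities": joint speeds; "effort": joint torques, N m; "position": TCP position; "tool_rot": TCP orientation; "contact_force": force on the tool from outside, world axes, zero at the start; "torque": the same for the moment, N m; "grip_width": finger opening in m; "gripper_force": force on a finger pad.
Only numpy, scipy, OpenCV 4.12 (cv2) and the standard library are available. Lean on these libraries where they do the work, as an engineer would, in place of code of your own. Each camera call takes 0.05 s, during which the arm holds its last target. There are 200 camera calls.

## Working session

There is one attempt and no reset: what is moved stays moved. The work goes in short steps, Python scripts to look and compute and a tool call to move; the robot and the scene stay as the last step left them, time stands still between calls to the robot, and variables do not carry over. Pictures are saved under pics/ and viewed, at most 10 in all, crops included, and the job is handed in when it is done.

Besides the shell and the picture viewer there is one more tool, called after "Request:" by a JSON object that holds its "op" and its "data", one argument or row to a line. servo_tool: Moves the arm, as the interface text tells. Its arguments: {"type":"object","properties":{"steps":{"type":"array","items":{"type":"array","items":{"type":"number"}}},"squeeze":{"type":"number"}},"required":["steps"]}

```bash
ls; mkdir -p pics
cat > h.py <<'E'
import numpy as np, cv2
from station import bot
def pts(f):
    v,u=np.mgrid[:420,:560]; z=f["range_z"]
    p=np.stack([(u-f["cx"])/f["fx"]*z,(v-f["cy"])/f["fy"]*z,z],-1)
    return p@np.array(f["rotation"]).T+np.array(f["position"])
def save(n,im): cv2.imwrite(f"pics/{n}.png",im[:,:,::-1])
E
python3 - <<'E'
from h import *
import pickle
F={n:bot.grab_frame(n) for n in("top","scene","wrist")}
pickle.dump(F,open("F0.pkl","wb"))
for n in F: print(n,F[n]["position"],np.round(F[n]["rotation"],3).tolist(),F[n]["fx"],(F[n]["range_z"]>0).mean())
save("top0",F["top"]["color"]);save("scene0",F["scene"]["color"])
print(bot.state(),bot.tip_reach)
E
```

```text
pics
top [0.45052566 0.00902463 1.55249816] [[-0.02, -0.993, 0.114], [-1.0, 0.02, -0.005], [0.002, -0.114, -0.993]] 499.21326082173323 0.9959056122448979
scene [1.12844052 0.75393731 0.77667795] [[-0.831, 0.339, -0.441], [0.556, 0.498, -0.665], [-0.006, -0.798, -0.603]] 411.2390274185161 0.9960969387755102
wrist [ 0.25407625 -0.52184864  0.37167313] [[0.312, -0.903, -0.294], [-0.95, -0.297, -0.095], [-0.002, 0.309, -0.951]] 377.0972783597755 0.9960459183673469
{'time_s': 0.15, 'q': array([-1.27298500e+00,  3.20127357e-01,  1.56542917e+00,  1.07044198e-05,
        1.25739787e+00, -1.99510876e-02]), 'joint_velocities': array([-0.00172413, -0.00076781, -0.00285593,  0.00106846,  0.00063578,
        0.00054842]), 'effort': array([ 1.11481626e-03, -4.15841389e+01, -2.34344620e+01,  3.72828015e-05,
        5.93608260e-03, -1.58948797e-05]), 'position': array([ 0.17956741, -0.54582141,  0.21237379]), 'tool_rot': array([[ 9.49937952e-01,  3.12438371e-01, -3.89838060e-04],
       [ 3.12438612e-01, -9.49937056e-01,  1.30478360e-03],
       [ 3.73428445e-05, -1.36126393e-03, -9.99999073e-01]]), 'contact_force': array([ 0.44289103, -0.35431338,  0.5942782 ]), 'torque': array([-0.01245297,  0.04061231,  0.02986106]), 'gripper_force': 0.0, 'grip_width': 0.08552312117985508} 0.017
```

View pics/top0.png

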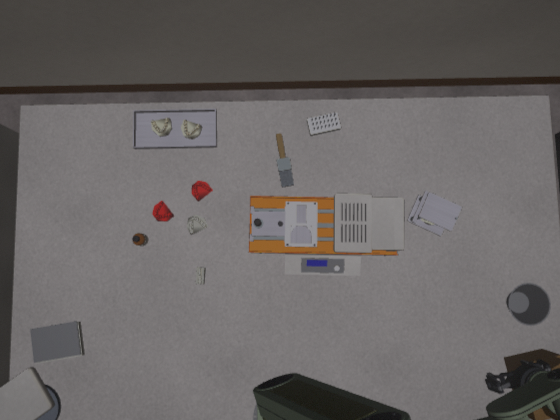

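View pics/scene0.png

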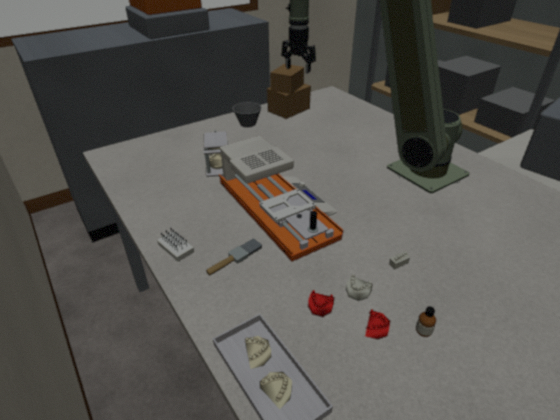

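Top: arch candidate at (196,226), section at (201,275), red look-alikes, a tray with two cream arches, unit with nest plate at (300,224) and knob at (258,223); lamp head to the right (world -y). Now measuring.

Run:
```python
from h import *
import pickle
F=pickle.load(open("F0.pkl","rb"))
f=F["top"];P=pts(f);c=f["color"]
print("bench z",np.median(P[300:340,120:240,2]))
def blob(name,r0,r1,c0,c1,zlo,zhi):
    S=P[r0:r1,c0:c1];m=((S[...,2]>zlo)&(S[...,2]<zhi))
    q=S[m][:,:2].astype(np.float32); r=cv2.minAreaRect(q)
    col=c[r0:r1,c0:c1][m].mean(0)
    print(name,m.sum(),"mean",q.mean(0).round(4),"rect",np.round(r[0],4),np.round(r[1],4),round(r[2],1),"zmax",S[m][:,2].max().round(4),"z med",np.median(S[m][:,2]).round(4),col.round())
blob("arch",205,245,180,215,.012,.06)
blob("sect",260,290,190,212,.012,.06)
blob("tray1",115,140,148,176,.02,.08)
blob("tray2",115,143,178,206,.02,.08)
blob("red1",178,203,188,215,.012,.06)
blob("bottle",228,250,128,152,.012,.1)
blob("knob",212,234,248,268,.09,.14)
blob("plate",195,255,280,322,.066,.085)
blob("lamp",190,256,325,410,.14,.165)
m=(c[...,0]>170)&(c[...,1]<130)&(c[...,1]>70)&(c[...,2]<60)
ys,xs=np.nonzero(m);print("orange",xs.min(),xs.max(),ys.min(),ys.max())
q=P[m];q=q[(q[:,2]>.02)&(q[:,2]<.05)];r=cv2.minAreaRect(q[:,:2].astype(np.float32));print(r,np.median(q[:,2]))
save("crop1",np.hstack([cv2.resize(c[195:295,170:230],None,fx=5,fy=5,interpolation=3),cv2.resize(c[185:265,240:340],None,fx=5,fy=6.25,interpolation=3)]))
```

```text
bench z -0.00016133491278469414
arch 276 mean [0.588  0.2803] rect [0.5902 0.2822] [0.0488 0.0588] 25.0 zmax 0.0405 z med 0.0257 [117. 116. 111.]
sect 136 mean [0.4312 0.2676] rect [0.4302 0.2687] [0.0254 0.0483] 86.9 zmax 0.0406 z med 0.0253 [118. 117. 112.]
tray1 276 mean [0.8949 0.3867] rect [0.8946 0.3883] [0.0507 0.0591] 9.0 zmax 0.0507 z med 0.0332 [117. 115. 104.]
tray2 269 mean [0.8847 0.296 ] rect [0.8842 0.2981] [0.0589 0.0495] 71.0 zmax 0.0488 z med 0.0338 [118. 116. 106.]
red1 265 mean [0.6943 0.2667] rect [0.6965 0.2692] [0.0494 0.0579] 38.9 zmax 0.0412 z med 0.0259 [123.  42.  41.]
bottle 156 mean [0.5426 0.444 ] rect [0.543  0.4477] [0.0337 0.0398] 83.3 zmax 0.082 z med 0.0494 [71. 56. 47.]
knob 42 mean [0.5816 0.0866] rect [0.5816 0.0874] [0.0177 0.0175] 0.0 zmax 0.1338 z med 0.1229 [52. 50. 51.]
plate 1259 mean [ 0.5804 -0.0376] rect [ 0.5784 -0.0334] [0.1107 0.1324] 88.7 zmax 0.0828 z med 0.0721 [140. 137. 142.]
lamp 3901 mean [ 0.569  -0.2268] rect [ 0.5709 -0.2303] [0.1984 0.1654] 88.7 zmax 0.1608 z med 0.1498 [129. 126. 125.]Traceback (most recent call last):
  File "<stdin>", line 21, in <module>
    return umr_minimum(a, axis, None, out, keepdims, initial, where)
ValueError: zero-size array to reduction operation minimum which has no identity
```

Request:
{"op": "servo_tool", "data": {
  "steps": [
    [0,0,0.61,0.76,-0.86,-0.12,0],
    [0,0,0.61,0.76,-0.86,-0.12,0],
    [0,0,0.61,0.76,-0.86,-0.12,0],
    [0,0,0.61,0.76,-0.86,-0.12,0],
    [0,0,0.61,0.76,-0.86,-0.12,0],
    [0,0,0.61,0.76,-0.86,-0.12,0],
    [0,0,0.61,0.76,-0.86,-0.12,0],
    [0,0,0.61,0.76,-0.86,-0.12,0],
    [0,0,0.61,0.76,-0.86,-0.12,0],
    [0,0,0.61,0.76,-0.86,-0.12,0],
    [0,0,0.61,0.76,-0.86,-0.12,0],
    [0,0,0.61,0.76,-0.86,-0.12,0]
  ]
}}

```text
time_s: 1.35
position: [0.4071, -0.0159, 0.2734]
tool_rot: [[1.0, 0.002, 0.001], [0.002, -1.0, 0.001], [0.001, -0.001, -1.0]]
contact_force: [0.1, -0.4, 0.7]
grip_width: 0.0854
gripper_force: 0.0
```

Request:
{"op": "servo_tool", "data": {
  "steps": [
    [0,0,0,0.2,-0.56,0.04,0],
    [0,0,0,0.2,-0.56,0.04,0],
    [0,0,0,0.2,-0.56,0.04,0],
    [0,0,0,0.2,-0.56,0.04,0],
    [0,0,0,0.2,-0.56,0.04,0],
    [0,0,0,0.2,-0.56,0.04,0],
    [0,0,0,0.2,-0.56,0.04,0],
    [0,0,0,0.2,-0.56,0.04,0],
    [0,0,0,0.2,-0.56,0.04,0]
  ]
}}

```text
time_s: 2.25
position: [0.5063, 0.2598, 0.2529]
tool_rot: [[1.0, -0.002, -0.001], [-0.002, -1.0, -0.001], [-0.001, 0.001, -1.0]]
contact_force: [0.3, 0.4, 0.2]
grip_width: 0.0851
gripper_force: 0.0
```

Run:
```python
from h import *
import pickle
f=bot.grab_frame("wrist");pickle.dump(f,open("F1.pkl","wb"))
save("w1",f["color"]);print(bot.state()["position"])
P=pts(f);print(np.round(P[::60,::80],3)[...,:3].tolist())
```

```text
[0.50634469 0.25956996 0.25319965]
[[[0.668, 0.536, -0.002], [0.668, 0.457, -0.001], [0.667, 0.379, 0.001], [0.667, 0.302, -0.001], [0.667, 0.224, 0.001], [0.667, 0.146, -0.002], [0.66, 0.084, 0.033]], [[0.614, 0.549, -0.003], [0.614, 0.467, -0.002], [0.612, 0.377, 0.026], [0.613, 0.304, -0.001], [0.613, 0.222, -0.002], [0.613, 0.141, -0.001], [0.608, 0.09, 0.063]], [[0.554, 0.563, -0.001], [0.558, 0.451, 0.049], [0.554, 0.392, -0.002], [0.554, 0.306, 0.0], [0.553, 0.221, -0.003], [0.553, 0.135, -0.001], [0.558, 0.083, 0.065]], [[0.489, 0.577, -0.0], [0.488, 0.489, -0.002], [0.488, 0.399, -0.002], [0.488, 0.309, -0.001], [0.488, 0.219, -0.002], [0.488, 0.13, 0.0], [0.498, 0.063, 0.044]], [[0.416, 0.595, -0.001], [0.416, 0.5, -0.001], [0.416, 0.406, -0.002], [0.415, 0.312, -0.002], [0.415, 0.217, -0.001], [0.415, 0.122, -0.002], [0.415, 0.028, -0.001]], [[0.335, 0.615, -0.002], [0.335, 0.515, -0.002], [0.516, 0.302, 0.299], [0.335, 0.315, -0.001], [0.335, 0.215, -0.0], [0.511, 0.216, 0.29], [0.335, 0.016, 0.0]], [[0.251, 0.63, 0.005], [0.518, 0.313, 0.331], [0.496, 0.302, 0.305], [0.246, 0.318, 0.0], [0.245, 0.213, -0.001], [0.245, 0.107, -0.0], [0.517, 0.208, 0.33]]]
```

View pics/w1.png

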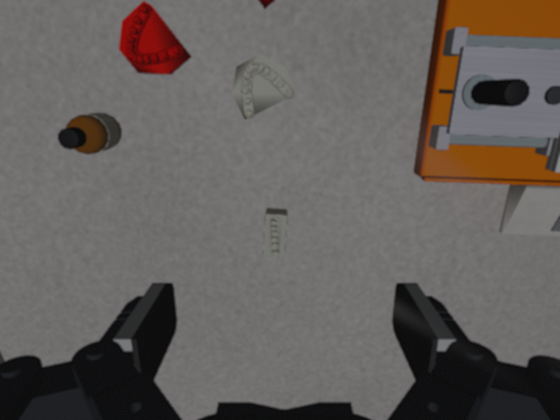

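Wrist view shows the arch at (262,88) with its tooth arc bulging to upper-left (front toward +x,+y, about 26°), the section at (276,230) nearly along x, and the knob at (500,92).

```bash
cat >> h.py <<'E'
def blob(P,name,x0,x1,y0,y1,zlo,zhi):
    m=(P[...,0]>x0)&(P[...,0]<x1)&(P[...,1]>y0)&(P[...,1]<y1)&(P[...,2]>zlo)&(P[...,2]<zhi)
    q=P[m]; r=cv2.minAreaRect(q[:,:2].astype(np.float32))
    print(name,m.sum(),"mean",q.mean(0).round(4),"rect",np.round(r[0],4),np.round(r[1],4),round(r[2],1),"zmax",q[:,2].max().round(4)); return q
E
python3 - <<'E'
from h import *
import pickle
P=pts(pickle.load(open("F1.pkl","rb")))
for zl in(.006,.012,.018):
    blob(P,"arch",.53,.64,.235,.33,zl,.05); blob(P,"sect",.38,.48,.24,.30,zl,.05)
blob(P,"knob",.56,.61,.06,.11,.08,.14)
blob(P,"bottle",.5,.6,.4,.5,.08,.14)
E
```

```text
arch 2713 mean [0.5883 0.2818 0.0249] rect [0.5893 0.2827] [0.0494 0.0581] 25.4 zmax 0.0351
sect 1001 mean [0.434  0.2693 0.0242] rect [0.4309 0.2696] [0.0239 0.0499] 85.9 zmax 0.0351
arch 2713 mean [0.5883 0.2818 0.0249] rect [0.5893 0.2827] [0.0494 0.0581] 25.4 zmax 0.0351
sect 967 mean [0.4332 0.2694 0.0247] rect [0.4309 0.2696] [0.0239 0.0499] 85.9 zmax 0.0351
arch 2713 mean [0.5883 0.2818 0.0249] rect [0.5893 0.2827] [0.0494 0.0581] 25.4 zmax 0.0351
sect 931 mean [0.4324 0.2695 0.0251] rect [0.4307 0.2696] [0.0239 0.0495] 85.9 zmax 0.0351
knob 1257 mean [0.582  0.0926 0.1109] rect [0.5817 0.0889] [0.0196 0.0191] 18.7 zmax 0.1249h.py:11: RuntimeWarning: Mean of empty slice.
  print(name,m.sum(),"mean",q.mean(0).round(4),"rect",np.round(r[0],4),np.round(r[1],4),round(r[2],1),"zmax",q[:,2].max().round(4)); return q
  ret = um.true_divide(
Traceback (most recent call last):
  File "h.py", line 11, in blob
    print(name,m.sum(),"mean",q.mean(0).round(4),"rect",np.round(r[0],4),np.round(r[1],4),round(r[2],1),"zmax",q[:,2].max().round(4)); return q
                                                                                                               ~~~~~~~~~~^^
ValueError: zero-size array to reduction operation maximum which has no identity
```

Request:
{"op": "servo_tool", "data": {
  "steps": [
    [0,0,-0.847,0.15,-0.038,0.24,0],
    [0,0,-0.847,0.15,-0.038,0.24,0],
    [0,0,-0.847,0.15,-0.038,0.24,0],
    [0,0,-0.847,0.15,-0.038,0.24,0],
    [0,0,-0.847,0.15,-0.038,0.24,0]
  ]
}}

```text
time_s: 2.8
position: [0.5815, 0.2784, 0.1331]
tool_rot: [[0.905, 0.424, -0.001], [0.424, -0.905, -0.001], [-0.002, 0.0, -1.0]]
contact_force: [-0.7, 0.1, 0.6]
grip_width: 0.085
gripper_force: 0.0
```

Run:
```python
from h import *
f=bot.grab_frame("wrist");s=bot.state();P=pts(f)
L=(P-s["position"])@s["tool_rot"]
m=(abs(L[...,0])<.03)&(abs(L[...,1])>.035)&(abs(L[...,1])<.065)&(L[...,2]>-.03)&(L[...,2]<.05)
q=L[m];print("tips",q[:,2].max(),np.percentile(q[:,2],[50,95]),len(q), q[q[:,2]>q[:,2].max()-.006].mean(0))
print(s["position"],np.degrees(np.arctan2(s["tool_rot"][1,0],s["tool_rot"][0,0])))
blob(P,"arch",.53,.64,.235,.33,.006,.05)
```

```text
tips -0.02736221884874907 [-0.02925201 -0.02816907] 100 [-0.00162042  0.00054449 -0.02919769]
[0.5819134  0.27892325 0.13469651] 25.153210085202726
arch 4606 mean [0.5901 0.2828 0.0244] rect [0.5903 0.283 ] [0.0483 0.0582] 25.6 zmax 0.035
```

Run:
```python
from h import *
f=bot.grab_frame("wrist");s=bot.state();P=pts(f)
L=(P-s["position"])@s["tool_rot"]
m=(P[...,2]>.05)&(abs(L[...,1])<.09)&(abs(L[...,0])<.06)
q=L[m];q=q[np.argsort(-q[:,2])];print(len(q),q[::max(1,len(q)//15)].round(3).tolist(),q[:5].round(3).tolist())
R=np.array(f["rotation"]);C=np.array(f["position"])
for y in(-.0425,.0425):
  for z in(-.013,.004,.017):
    p=R.T@(s["position"]+s["tool_rot"]@np.array([0,y,z])-C);print(y,z,f["fx"]*p[0]/p[2]+f["cx"],f["fy"]*p[1]/p[2]+f["cy"])
save("w2",f["color"])
```

```text
30586 [[-0.003, 0.044, -0.029], [0.009, -0.042, -0.043], [-0.011, -0.042, -0.052], [0.01, -0.043, -0.06], [0.007, 0.045, -0.067], [0.012, -0.052, -0.075], [0.011, 0.047, -0.079], [0.006, -0.053, -0.081], [0.005, -0.055, -0.082], [0.001, -0.055, -0.083], [0.002, 0.065, -0.085], [0.015, -0.035, -0.09], [0.016, -0.037, -0.092], [0.01, -0.006, -0.094], [0.015, 0.032, -0.097], [0.017, 0.031, -0.101]] [[-0.003, 0.044, -0.029], [-0.0, 0.043, -0.029], [-0.005, 0.043, -0.029], [0.003, 0.043, -0.029], [-0.005, -0.042, -0.029]]
-0.0425 -0.013 184.75047376295956 279.75614887151306
-0.0425 0.004 193.76186830261653 262.4867080569991
-0.0425 0.017 199.62444895349157 251.2516556880175
0.0425 -0.013 382.01707537294465 279.6137043209981
0.0425 0.004 373.18710820308087 262.34930231442394
0.0425 0.017 367.4429878214356 251.11836549040777
```

View pics/w2.png

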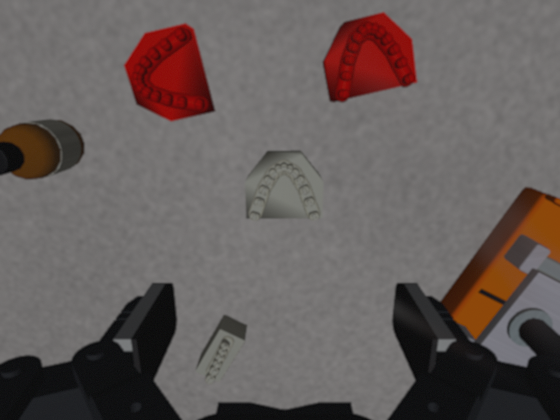

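Request:
{"op": "servo_tool", "data": {
  "steps": [
    [0,0,0,0,0,0.1,0.2],
    [0,0,0,0,0,0.14,0.2],
    [0,0,0,0,0,0.14,0.2],
    [0,0,0,0,0,0.14,0.2]
  ]
}}

```text
time_s: 3.3
position: [0.5826, 0.2801, 0.0656]
tool_rot: [[0.904, 0.427, 0.003], [0.427, -0.904, 0.002], [0.004, 0.0, -1.0]]
contact_force: [0.2, 0.4, -0.3]
grip_width: 0.0683
gripper_force: 0.0
```

```bash
cat >> h.py <<'E'
def tips(P,s):
    L=(P-s["position"])@s["tool_rot"]
    m=(P[...,2]>.045)&(abs(L[...,1])<.09)&(abs(L[...,0])<.04)&(abs(L[...,1])>.005)
    q=L[m];q=q[np.argsort(-q[:,2])];print("tips",q[:12:2].round(3).tolist())
E
python3 - <<'E'
from h import *
f=bot.grab_frame("wrist");s=bot.state();P=pts(f);print(s["position"],s["grip_width"])
tips(P,s)
blob(P,"arch",.53,.64,.235,.33,.006,.04)
save("w3",f["color"])
E
```

```text
[0.58309609 0.28038576 0.06605568] 0.06834458815206754
tips [[0.0, -0.034, -0.023], [-0.0, -0.034, -0.023], [-0.007, -0.034, -0.023], [-0.001, -0.034, -0.023], [-0.007, -0.034, -0.023], [0.006, 0.034, -0.024]]
arch 7729 mean [0.5905 0.2831 0.0244] rect [0.5903 0.283 ] [0.0486 0.0581] 25.5 zmax 0.0352
```

View pics/w3.png

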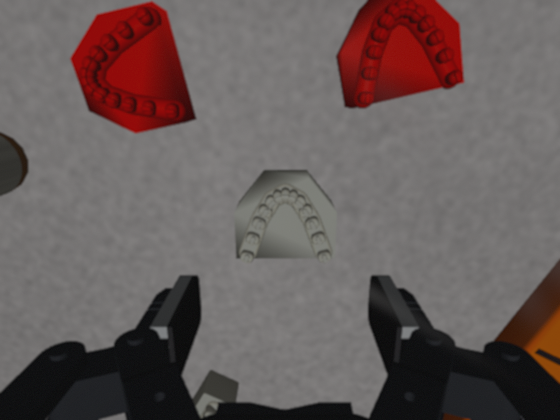

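The arch is squarely between the fingers, but the tips seem ~35 mm higher than the spec says; verifying independently from the scene camera.

Run:
```python
from h import *
f=bot.grab_frame("scene");s=bot.state();P=pts(f)
L=(P-s["position"])@s["tool_rot"]
for y0,y1 in((.025,.06),(-.06,-.025),(-.02,.02)):
    m=(abs(L[...,0])<.03)&(L[...,1]>y0)&(L[...,1]<y1)&(P[...,2]>.04)&(P[...,2]<.3)
    q=L[m]; print(y0,len(q),np.sort(q[:,2])[::-1][:6].round(3))
n=bot.grab_frame("top");P=pts(n);L=(P-s["position"])@s["tool_rot"]
m=(abs(L[...,0])<.2)&(abs(L[...,1])<.2)&(P[...,2]>.2);print(m.sum())
```

```text
0.025 466 [-0.027 -0.028 -0.03  -0.03  -0.031 -0.031]
-0.06 798 [-0.026 -0.03  -0.031 -0.031 -0.032 -0.032]
-0.02 254 [-0.091 -0.091 -0.091 -0.092 -0.092 -0.093]
5387
```

Request:
{"op": "servo_tool", "data": {
  "steps": [
    [0,0,0,0,0,0.06,0.12],
    [0,0,0,0,0,0.12,0.12],
    [0,0,0,0,0,0.12,0.12]
  ]
}}

```text
time_s: 3.75
position: [0.5796, 0.2787, 0.0007]
tool_rot: [[0.904, 0.428, -0.005], [0.428, -0.904, -0.003], [-0.006, 0.0, -1.0]]
contact_force: [-0.7, -1.1, -0.0]
grip_width: 0.0754
gripper_force: 0.0
```

Run:
```python
from h import *
f=bot.grab_frame("wrist");s=bot.state();P=pts(f);print(s["position"],s["grip_width"],s["contact_force"])
L=(P-s["position"])@s["tool_rot"]
m=(abs(L[...,0])<.04)&(abs(L[...,1])>.032)&(abs(L[...,1])<.06)&(P[...,2]>.01)
q=L[m];print(np.sort(q[:,2])[::-1][:4], q[np.argsort(-q[:,2])][:4].round(3))
blob(P,"arch",.53,.64,.235,.33,.006,.04)
```

```text
[0.58115509 0.27943157 0.00269561] 0.07490340989423498 [ 1.07193882  0.52939449 -0.10217657]
[-0.02303557 -0.02325535 -0.02340155 -0.02344882] [[-0.011 -0.038 -0.023]
 [ 0.001  0.038 -0.023]
 [-0.004 -0.038 -0.023]
 [ 0.004 -0.038 -0.023]]
arch 16894 mean [0.5906 0.2832 0.0252] rect [0.5897 0.2836] [0.0495 0.1023] 25.7 zmax 0.04
```

Request:
{"op": "servo_tool", "data": {
  "steps": [
    [0,0,0,0,0,0.025,0.12],
    [0,0,0,0,0,0.025,0.12],
    [0,0,0,0,0,0.025,1],
    [0,0,0,0,0,0.025,1],
    [0,0,0,0,0,0.025,1],
    [0,0,0,0,0,0.025,1],
    [0,0,0,0,0,0.025,1],
    [0,0,0,0,0,0.025,1]
  ],
  "squeeze": 40
}}

```text
time_s: 4.6
position: [0.5826, 0.28, -0.0083]
tool_rot: [[0.904, 0.428, 0.002], [0.428, -0.904, 0.001], [0.002, 0.0, -1.0]]
contact_force: [-0.2, 0.2, 5.4]
grip_width: 0.057
gripper_force: 44.5
```

Request:
{"op": "servo_tool", "data": {
  "steps": [
    [0,0,0,0,0,-0.05,1],
    [0,0,0,0,0,-0.15,1],
    [0,0,0.89,-0.19,0.264,-0.34,1],
    [0,0,0.89,-0.19,0.264,-0.34,1],
    [0,0,0.89,-0.19,0.264,-0.34,1],
    [0,0,0.89,-0.19,0.264,-0.34,1],
    [0,0,0.89,-0.19,0.264,-0.34,1],
    [0,0,0.89,-0.19,0.264,-0.34,1],
    [0,0,0.89,-0.19,0.264,-0.34,1]
  ]
}}

```text
time_s: 5.5
position: [0.5519, 0.1204, 0.1595]
tool_rot: [[1.0, -0.023, -0.002], [-0.023, -1.0, 0.0], [-0.002, 0.0, -1.0]]
contact_force: [0.1, -0.0, -2.0]
grip_width: 0.057
gripper_force: 43.8
```

Run:
```python
from h import *
import pickle
f=bot.grab_frame("wrist");s=bot.state();P=pts(f);print(s["position"],s["grip_width"],s["gripper_force"])
pickle.dump((f,s),open("F2.pkl","wb"))
save("w4",f["color"])
blob(P,"plate top",.48,.68,-.12,.04,.071,.078)
blob(P,"floor",.48,.68,-.12,.04,.0635,.068)
blob(P,"knob",.56,.61,.05,.11,.08,.125)
```

```text
[0.55187347 0.12062804 0.15928253] 0.056617056007373545 43.76180112361908
plate top 9206 mean [ 0.5838 -0.0181  0.0718] rect [ 0.5771 -0.035 ] [0.088  0.1343] 87.9 zmax 0.0745
floor 13226 mean [ 0.5732 -0.0184  0.0648] rect [ 0.5804 -0.0126] [0.1325 0.1105] 4.5 zmax 0.068
knob 1445 mean [0.5846 0.0896 0.1157] rect [0.5824 0.0883] [0.0188 0.0194] 44.6 zmax 0.1241
```

View pics/w4.png

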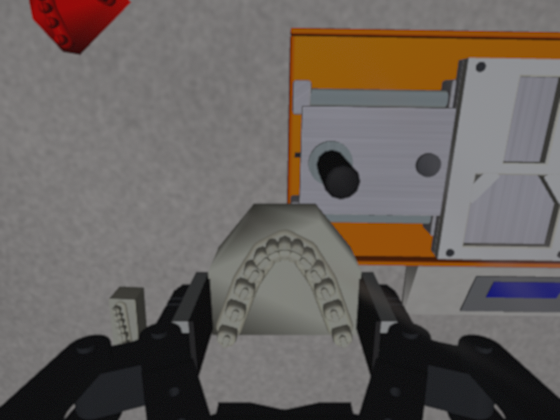

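Held arch is square in the fingers; the nest plate at right (pockets near (540,115) and (510,210)) is cut off by the image edge. Moving 60 mm closer for a full view.

Request:
{"op": "servo_tool", "data": {
  "steps": [
    [0,0,0,0,0.06,0,1],
    [0,0,0,0,0.12,0,1],
    [0,0,0,0,0.12,0,1],
    [0,0,0,0,0.12,0,1]
  ]
}}

```text
time_s: 5.95
position: [0.5508, 0.0604, 0.1596]
tool_rot: [[1.0, -0.024, -0.002], [-0.024, -1.0, 0.0], [-0.002, -0.0, -1.0]]
contact_force: [-0.1, 0.2, -2.3]
grip_width: 0.0567
gripper_force: 43.8
```

Run:
```python
from h import *
import pickle
f=bot.grab_frame("wrist");s=bot.state();P=pts(f);print(s["position"],s["tool_rot"].round(4).tolist())
pickle.dump((f,s),open("F3.pkl","wb"))
save("w5",f["color"])
m=(abs(P[...,2]-.0725)<.0035)&(P[...,0]>.49)&(P[...,0]<.67)&(P[...,1]>-.12)&(P[...,1]<.04)
n,lab,st,ce=cv2.connectedComponentsWithStats(m.astype(np.uint8));
k=1+st[1:,4].argmax();plate=lab==k
r=cv2.minAreaRect(P[plate][:,:2].astype(np.float32));print("plate",np.round(r[0],4),np.round(r[1],4),r[2])
# pockets = holes of plate
cs,h=cv2.findContours(plate.astype(np.uint8),cv2.RETR_CCOMP,cv2.CHAIN_APPROX_NONE)
R=np.array(f["rotation"]);C=np.array(f["position"])
for c,hh in zip(cs,h[0]):
    if cv2.contourArea(c)<400: continue
    uv=c[:,0,:].astype(float)
    d=np.c_[(uv[:,0]-f["cx"])/f["fx"],(uv[:,1]-f["cy"])/f["fy"],np.ones(len(uv))]@R.T
    w=C+d*((.073-C[2])/d[:,2])[:,None]
    r=cv2.minAreaRect(w[:,:2].astype(np.float32));print("hole" if hh[3]>=0 else "outer",cv2.contourArea(c),np.round(r[0],4),np.round(r[1],4),round(r[2],1),uv.min(0),uv.max(0))
blob(P,"knob",.56,.61,.05,.11,.08,.1245)
L=(P-s["position"])@s["tool_rot"]
m=(abs(L[...,0])<.06)&(abs(L[...,1])<.027)&(L[...,2]<.03)&(L[...,2]>-.06)
q=L[m];r=cv2.minAreaRect(q[:,:2].astype(np.float32));print("held in tool",r,"zmin",q[:,2].min(),q[:,2].max())
```

```text
[0.55081522 0.06075586 0.15971461] [[0.9997, -0.0234, -0.0013], [-0.0234, -0.9997, 0.0004], [-0.0013, -0.0003, -1.0]]
plate [ 0.5768 -0.0404] [0.0978 0.1345] 87.8315658569336
outer 28978.5 [ 0.5773 -0.039 ] [0.0961 0.1333] 87.8 [354.  59.] [527. 260.]
hole 5614.5 [ 0.5467 -0.0377] [0.0624 0.053 ] 87.7 [378. 174.] [472. 248.]
hole 3772.0 [ 0.6072 -0.0399] [0.0286 0.0545] 87.8 [412.  76.] [468. 164.]
knob 1430 mean [0.5845 0.0864 0.1159] rect [0.5822 0.0878] [0.0195 0.0194] 42.1 zmax 0.1245
held in tool ((0.008608764037489891, -2.462416887283325e-06), (0.04956571385264397, 0.053983423858881), 0.035834379494190216) zmin -0.05937680547328346 -0.005952528515783743
```

View pics/w5.png

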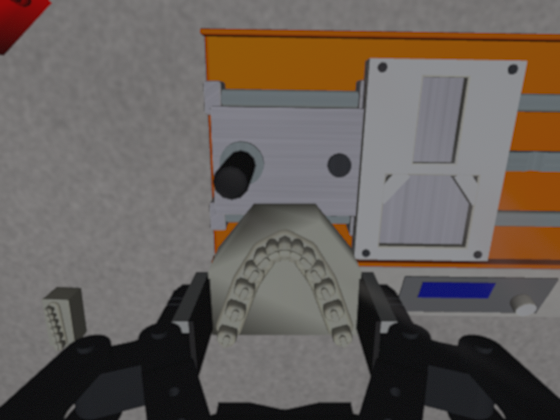

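Both pockets are fully seen (arch at (425,211), section at (440,120)), matching given sizes. Moving above the arch nest.

Request:
{"op": "servo_tool", "data": {
  "steps": [
    [0,0,0.028,-0.011,0.1,0,1],
    [0,0,0.028,-0.021,0.198,0.02,1],
    [0,0,0.028,-0.021,0.198,0.08,1],
    [0,0,0.028,-0.021,0.198,0.14,1],
    [0,0,0.028,-0.021,0.198,0.14,1],
    [0,0,0.028,-0.021,0.198,0.14,1]
  ]
}}

```text
time_s: 6.6
position: [0.5384, -0.038, 0.0905]
tool_rot: [[0.999, -0.037, -0.001], [-0.037, -0.999, 0.0], [-0.001, -0.0, -1.0]]
contact_force: [0.6, 0.2, -1.1]
grip_width: 0.0567
gripper_force: 43.8
```

```bash
cat > near.py <<'E'
from h import *
f=bot.grab_frame("wrist");s=bot.state();P=pts(f)
print(s["position"],np.degrees(np.arctan2(s["tool_rot"][1,0],s["tool_rot"][0,0])),s["contact_force"].round(1))
blob(P,"plate+",.48,.68,-.12,.04,.070,.076)
blob(P,"sec floor",.57,.64,-.052,-.028,.0625,.068)
L=(P-s["position"])@s["tool_rot"]
m=(abs(L[...,0])<.06)&(abs(L[...,1])<.027)&(L[...,2]<-.004)&(L[...,2]>-.06)
r=cv2.minAreaRect(L[m][:,:2].astype(np.float32));print("held",np.round(r[0],4),np.round(r[1],4),r[2])
save("near",f["color"])
E
python3 near.py
```

```text
[ 0.539175   -0.03814281  0.09146068] -2.139241239977116 [ 0.5  0.6 -1.2]
plate+ 33230 mean [ 0.5999 -0.0406  0.0716] rect [ 0.5843 -0.0302] [0.1167 0.1209] 87.8 zmax 0.0748
sec floor 6104 mean [ 0.6079 -0.04    0.0646] rect [ 0.6023 -0.04  ] [0.024  0.0646] 90.0 zmax 0.068
held [ 0.0078 -0.    ] [0.054  0.0497] 89.99996185302734
```

Request:
{"op": "servo_tool", "data": {
  "steps": [
    [0,0,0,-0.001,0,0.02,1],
    [0,0,0,-0.001,0,0.036,1],
    [0,0,0,-0.001,0,0.048,1],
    [0,0,0,-0.001,0,0.056,1],
    [0,0,0,-0.001,0,0.06,1],
    [0,0,0,-0.001,0,0.06,1]
  ]
}}

```text
time_s: 7.25
position: [0.5374, -0.039, 0.0602]
tool_rot: [[0.999, -0.039, -0.0], [-0.039, -0.999, -0.0], [-0.0, 0.0, -1.0]]
contact_force: [-0.9, 0.1, -1.7]
grip_width: 0.0568
gripper_force: 43.9
```

Request:
{"op": "servo_tool", "data": {
  "steps": [
    [0,0,0,0,0,0.002,1],
    [0,0,0,0,0,0.004,1],
    [0,0,0,0,0,0.006,1],
    [0,0,0,0,0,0.006,1]
  ]
}}

```text
time_s: 7.65
position: [0.5376, -0.039, 0.0578]
tool_rot: [[0.999, -0.039, 0.0], [-0.039, -0.999, -0.0], [0.0, 0.0, -1.0]]
contact_force: [-0.4, -0.1, 0.2]
grip_width: 0.0566
gripper_force: 44.0
```

Request:
{"op": "servo_tool", "data": {
  "steps": [
    [0,0,0,0,0,0.002,1],
    [0,0,0,0,0,0.002,1]
  ]
}}

```text
time_s: 7.85
position: [0.5377, -0.039, 0.0577]
tool_rot: [[0.999, -0.039, 0.001], [-0.039, -0.999, -0.0], [0.001, 0.0, -1.0]]
contact_force: [-2.8, 0.5, 7.3]
grip_width: 0.0572
gripper_force: 44.7
```

Request:
{"op": "servo_tool", "data": {
  "steps": [
    [0,0,0,0,0,0,0.15],
    [0,0,0,0,0,0,0.1],
    [0,0,0,0,0,0,0.1],
    [0,0,0,0,0,0,0.1],
    [0,0,0,0,0,-0.05,0.1],
    [0,0,0,0,0,-0.14,0.1],
    [0,0,0,0,0,-0.24,0.1],
    [0,0,0,0,0,-0.24,0.1]
  ]
}}

```text
time_s: 8.65
position: [0.5419, -0.0393, 0.1834]
tool_rot: [[0.999, -0.039, 0.014], [-0.039, -0.999, -0.001], [0.014, 0.001, -1.0]]
contact_force: [0.3, 1.2, -0.8]
grip_width: 0.0767
gripper_force: 0.0
```

Run:
```python
from h import *
f=bot.grab_frame("wrist");s=bot.state();P=pts(f);print(s["position"])
q=blob(P,"arch",.515,.578,-.072,-.004,.08,.115)
b=q[(q[:,2]>.086)&(q[:,2]<.093)];print("top face z",np.median(b[:,2]),"teeth max",q[:,2].max())
A=np.c_[b[:,:2],np.ones(len(b))];print("tilt",np.linalg.lstsq(A,b[:,2],rcond=None)[0])
blob(P,"knob",.55,.62,.04,.12,.08,.1245)
blob(P,"plate",.48,.68,-.12,.04,.070,.0755)
```

```text
[ 0.539859   -0.03913294  0.1800792 ]
arch 4941 mean [ 0.5456 -0.04    0.0908] rect [ 0.5463 -0.04  ] [0.058  0.0485] 87.6 zmax 0.1009
top face z 0.08882685359866838 teeth max 0.1009272064238832
tilt [-0.00723105 -0.0003507   0.09302526]
knob 1762 mean [0.5833 0.0834 0.1115] rect [0.5824 0.0871] [0.0193 0.0195] 42.0 zmax 0.1243
plate 16171 mean [ 0.5901 -0.0402  0.0716] rect [ 0.5774 -0.0304] [0.1153 0.1341] 87.8 zmax 0.0755
```

Request:
{"op": "servo_tool", "data": {
  "steps": [
    [0,0,0.063,-0.242,-0.608,0,0.3],
    [0,0,0.063,-0.242,-0.608,0,0.3],
    [0,0,0.063,-0.242,-0.608,0,0.3],
    [0,0,0.063,-0.242,-0.608,0,0.3],
    [0,0,0.063,-0.242,-0.608,0.1,0.3],
    [0,0,0.063,-0.242,-0.608,0.24,0.3],
    [0,0,0.063,-0.242,-0.608,0.24,0.3],
    [0,0,0.063,-0.242,-0.608,0.24,0.3],
    [0,0,0.063,-0.242,-0.608,0.24,0.3],
    [0,0,0.063,-0.242,-0.608,0.24,0.3],
    [0,0,0.063,-0.242,-0.608,0.24,0.3]
  ]
}}

```text
time_s: 9.8
position: [0.4293, 0.2691, 0.0572]
tool_rot: [[0.997, -0.072, 0.001], [-0.072, -0.997, 0.0], [0.001, -0.0, -1.0]]
contact_force: [-0.5, 0.4, 0.4]
grip_width: 0.0597
gripper_force: 0.0
```

Run:
```python
from h import *
f=bot.grab_frame("wrist");s=bot.state();P=pts(f);print(s["position"],np.degrees(np.arctan2(s["tool_rot"][1,0],s["tool_rot"][0,0])),s["grip_width"])
q=blob(P,"sect",.38,.48,.245,.295,.008,.04)
d=np.array([.4309,.2696,-.009])-s["position"];print("tool shift units",d@s["tool_rot"]/.5)
```

```text
[0.42948007 0.26910583 0.05753556] -4.181490344491633 0.05974078771214325
sect 3917 mean [0.4339 0.2694 0.0245] rect [0.4307 0.2697] [0.024  0.0505] 85.9 zmax 0.0348
tool shift units [ 0.00250131 -0.00105774  0.13307739]
```

Request:
{"op": "servo_tool", "data": {
  "steps": [
    [0,0,0,0.003,-0.001,0.06,0.3],
    [0,0,0,0.003,-0.001,0.11,0.3],
    [0,0,0,0.003,-0.001,0.127,0.3],
    [0,0,0,0.003,-0.001,0.127,0.3],
    [0,0,0,0.003,-0.001,0.127,1],
    [0,0,0,0.003,-0.001,0.127,1],
    [0,0,0,0.003,-0.001,0.127,1],
    [0,0,0,0.003,-0.001,0.127,1],
    [0,0,0,0.003,-0.001,0.127,1],
    [0,0,0,0.003,-0.001,0.127,1],
    [0,0,0,0.003,-0.001,0.127,1]
  ],
  "squeeze": 40
}}

```text
time_s: 10.95
position: [0.4309, 0.2705, -0.0056]
tool_rot: [[0.997, -0.071, 0.003], [-0.071, -0.997, 0.001], [0.003, -0.001, -1.0]]
contact_force: [0.1, -1.2, 6.3]
grip_width: 0.0228
gripper_force: 40.1
```

Request:
{"op": "servo_tool", "data": {
  "steps": [
    [0,0,0,0,0,-0.06,1],
    [0,0,0,0,0,-0.15,1],
    [0,0,0,0,0,-0.25,1],
    [0,0,-0.065,0.396,0.595,-0.34,1],
    [0,0,-0.065,0.396,0.595,-0.34,1],
    [0,0,-0.065,0.396,0.595,-0.34,1],
    [0,0,-0.065,0.396,0.595,-0.34,1],
    [0,0,-0.065,0.396,0.595,-0.34,1],
    [0,0,-0.065,0.396,0.595,-0.34,1],
    [0,0,-0.065,0.396,0.595,-0.34,1],
    [0,0,-0.065,0.396,0.595,-0.34,1],
    [0,0,-0.065,0.396,0.595,-0.34,1]
  ]
}}

```text
time_s: 12.15
position: [0.6066, -0.0425, 0.163]
tool_rot: [[0.999, -0.041, 0.0], [-0.041, -0.999, 0.0], [0.0, -0.0, -1.0]]
contact_force: [-1.0, 0.1, -0.6]
grip_width: 0.023
gripper_force: 39.5
```

Run:
```python
from h import *
f=bot.grab_frame("wrist");s=bot.state();P=pts(f);print(s["position"],np.degrees(np.arctan2(s["tool_rot"][1,0],s["tool_rot"][0,0])),s["grip_width"])
L=(P-s["position"])@s["tool_rot"]
m=(abs(L[...,0])<.05)&(abs(L[...,1])<.0095)&(L[...,2]<-.002)&(L[...,2]>-.045)
r=cv2.minAreaRect(L[m][:,:2].astype(np.float32));print("held",np.round(r[0],4),np.round(r[1],4),r[2],L[m][:,2].min())
blob(P,"arch",.515,.578,-.072,-.004,.08,.115)
d=np.array([.6072,-.0403,.09])-s["position"];print("tool shift units",d@s["tool_rot"]/.5)
save("w6",f["color"])
```

```text
[ 0.6055773  -0.04096392  0.16273397] -2.2332189765243142 0.022979454167678583
held [0.0009 0.    ] [0.019  0.0512] 89.97587585449219 -0.04491762439829374h.py:11: RuntimeWarning: Mean of empty slice.
  print(name,m.sum(),"mean",q.mean(0).round(4),"rect",np.round(r[0],4),np.round(r[1],4),round(r[2],1),"zmax",q[:,2].max().round(4)); return q
  ret = um.true_divide(
Traceback (most recent call last):
  File "h.py", line 11, in blob
    print(name,m.sum(),"mean",q.mean(0).round(4),"rect",np.round(r[0],4),np.round(r[1],4),round(r[2],1),"zmax",q[:,2].max().round(4)); return q
                                                                                                               ~~~~~~~~~~^^
ValueError: zero-size array to reduction operation maximum which has no identity
```

Request:
{"op": "servo_tool", "data": {
  "steps": [
    [0,0,0,0.002,-0.001,0.06,1],
    [0,0,0,0.002,-0.001,0.12,1],
    [0,0,0,0.002,-0.001,0.15,1],
    [0,0,0,0.002,-0.001,0.165,1],
    [0,0,0,0.002,-0.001,0.165,1],
    [0,0,0,0.002,-0.001,0.165,1]
  ]
}}

```text
time_s: 12.8
position: [0.6074, -0.0397, 0.0814]
tool_rot: [[0.999, -0.037, 0.001], [-0.037, -0.999, -0.0], [0.001, 0.0, -1.0]]
contact_force: [-0.1, -0.4, -0.2]
grip_width: 0.0226
gripper_force: 39.5
```

Run:
```python
from h import *
f=bot.grab_frame("wrist");s=bot.state();print(s["position"],np.degrees(np.arctan2(s["tool_rot"][1,0],s["tool_rot"][0,0])),s["contact_force"])
save("w6",f["color"])
```

```text
[ 0.60771267 -0.03998738  0.081748  ] -2.1173358338173816 [-0.32152194 -0.56707118 -0.49391796]
```

View pics/w6.png

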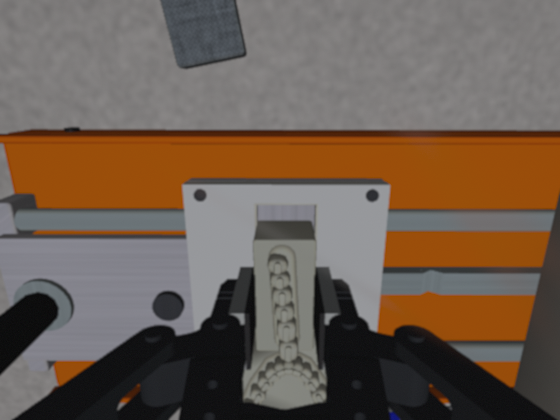

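Section is centred over its pocket (pocket end visible at (286,212)), arch below it seated. Lowering.

Request:
{"op": "servo_tool", "data": {
  "steps": [
    [0,0,0,-0.001,0,0.015,1],
    [0,0,0,-0.001,0,0.028,1],
    [0,0,0,-0.001,0,0.034,1],
    [0,0,0,-0.001,0,0.036,1],
    [0,0,0,-0.001,0,0.038,1],
    [0,0,0,-0.001,0,0.038,1]
  ]
}}

```text
time_s: 13.45
position: [0.6066, -0.0406, 0.0614]
tool_rot: [[0.999, -0.038, -0.0], [-0.038, -0.999, -0.0], [-0.0, 0.0, -1.0]]
contact_force: [0.6, -0.2, -1.3]
grip_width: 0.023
gripper_force: 39.5
```

Request:
{"op": "servo_tool", "data": {
  "steps": [
    [0,0,0,0,0,0.002,1],
    [0,0,0,0,0,0.004,1],
    [0,0,0,0,0,0.004,1]
  ]
}}

```text
time_s: 13.75
position: [0.6068, -0.0406, 0.0604]
tool_rot: [[0.999, -0.038, 0.001], [-0.038, -0.999, -0.0], [0.001, 0.0, -1.0]]
contact_force: [-0.6, 0.1, 4.1]
grip_width: 0.0227
gripper_force: 40.1
```

Request:
{"op": "servo_tool", "data": {
  "steps": [
    [0,0,0,0,0,0,0.5],
    [0,0,0,0,0,0,0.4],
    [0,0,0,0,0,0,0.4],
    [0,0,0,0,0,0,0.4],
    [0,0,0,0,0,-0.05,0.4],
    [0,0,0,0,0,-0.14,0.4],
    [0,0,0,0,0,-0.24,0.4],
    [0,0,0,-0.05,0,-0.28,0.4],
    [0,0,0,-0.1,0,-0.28,0.4],
    [0,0,0,-0.1,0,-0.28,0.4]
  ]
}}

```text
time_s: 14.75
position: [0.5542, -0.0385, 0.2006]
tool_rot: [[0.999, -0.038, -0.0], [-0.038, -0.999, -0.0], [-0.0, 0.0, -1.0]]
contact_force: [0.2, -1.7, 0.1]
grip_width: 0.0513
gripper_force: 0.0
```

```bash
cat > chk.py <<'E'
from h import *
def tilt(q):
    b=q[(q[:,2]>.085)&(q[:,2]<.0935)];print("  top z",np.median(b[:,2]).round(4),"tilt",np.linalg.lstsq(np.c_[b[:,:2],np.ones(len(b))],b[:,2],rcond=None)[0][:2].round(3))
if __name__=="__main__":
    f=bot.grab_frame("wrist");s=bot.state();P=pts(f);print(s["position"],np.degrees(np.arctan2(s["tool_rot"][1,0],s["tool_rot"][0,0])))
    tilt(blob(P,"arch",.515,.575,-.075,-.003,.08,.11))
    tilt(blob(P,"sect",.5765,.64,-.06,-.02,.08,.11))
    blob(P,"knob",.55,.62,.05,.12,.09,.1245)
E
python3 chk.py
```

```text
[ 0.55569281 -0.03858149  0.20008289] -2.166301703453197
arch 4309 mean [ 0.5458 -0.04    0.0907] rect [ 0.5461 -0.0401] [0.058  0.0488] 87.5 zmax 0.1006
  top z 0.0888 tilt [-0.007 -0.   ]
sect 2422 mean [ 0.6073 -0.0414  0.091 ] rect [ 0.6062 -0.0413] [0.024  0.0495] 87.8 zmax 0.1007
  top z 0.0887 tilt [ 0.006 -0.007]
knob 1312 mean [0.5836 0.084  0.1145] rect [0.5825 0.0873] [0.0197 0.0188] 75.0 zmax 0.1245
```

Request:
{"op": "servo_tool", "data": {
  "steps": [
    [0,0,0,0.044,-0.1,0,0.4],
    [0,0,0,0.044,-0.2,0,0.4],
    [0,0,0,0.044,-0.254,0,0.4],
    [0,0,0,0.044,-0.254,0.04,0.4],
    [0,0,0,0.044,-0.254,0.1,0.4],
    [0,0,0,0.044,-0.254,0.18,0.4],
    [0,0,0,0.044,-0.254,0.24,0.4],
    [0,0,0,0.044,-0.254,0.26,0.4],
    [0,0,0,0.044,-0.254,0.26,0.4]
  ]
}}

```text
time_s: 15.7
position: [0.583, 0.0874, 0.0677]
tool_rot: [[0.999, -0.038, -0.003], [-0.038, -0.999, -0.001], [-0.003, 0.001, -1.0]]
contact_force: [-0.4, 0.3, 1.1]
grip_width: 0.0513
gripper_force: 0.0
```

Run:
```python
from h import *
f=bot.grab_frame("wrist");s=bot.state();P=pts(f);print(s["position"],s["contact_force"])
blob(P,"knob",.56,.605,.07,.105,.09,.128)
```

```text
[0.58414298 0.08751292 0.06943413] [-0.64100147  0.46262253  0.313522  ]
knob 4449 mean [0.5867 0.0878 0.1147] rect [0.5827 0.0882] [0.0194 0.02  ] 43.9 zmax 0.1242
```

Request:
{"op": "servo_tool", "data": {
  "steps": [
    [0,0,0,-0.002,-0.001,0,1],
    [0,0,0,-0.002,-0.001,0,1],
    [0,0,0,-0.002,-0.001,0,1],
    [0,0,0,-0.002,-0.001,0,1],
    [0,0,0,-0.002,-0.001,0,1],
    [0,0,0,-0.002,-0.001,0,1],
    [0,0,0,-0.002,-0.001,0,1]
  ],
  "squeeze": 60
}}

```text
time_s: 16.45
position: [0.5835, 0.0881, 0.0714]
tool_rot: [[0.999, -0.038, 0.004], [-0.038, -0.999, 0.0], [0.003, -0.001, -1.0]]
contact_force: [-0.5, -1.0, 6.3]
grip_width: 0.0184
gripper_force: 58.9
```

Request:
{"op": "servo_tool", "data": {
  "steps": [
    [0,0,0,0,0.008,0,1],
    [0,0,0,0,0.024,0,1],
    [0,0,0,0,0.044,0,1],
    [0,0,0,0,0.064,0,1],
    [0,0,0,0,0.084,0,1],
    [0,0,0,0,0.104,0,1],
    [0,0,0,0,0.124,0,1],
    [0,0,0,0,0.144,0,1],
    [0,0,0,0,0.164,0,1],
    [0,0,0,0,0.184,0,1],
    [0,0,0,0,0.196,0,1],
    [0,0,0,0,0.2,0,1]
  ]
}}

```text
time_s: 17.65
position: [0.5797, -0.0107, 0.0714]
tool_rot: [[0.999, -0.039, 0.003], [-0.039, -0.999, 0.002], [0.003, -0.003, -1.0]]
contact_force: [-0.8, 7.0, 7.5]
grip_width: 0.0182
gripper_force: 59.2
```

Request:
{"op": "servo_tool", "data": {
  "steps": [
    [0,0,0,0,0.004,0,1],
    [0,0,0,0,0.008,0,1],
    [0,0,0,0,0.012,0,1],
    [0,0,0,0,0.016,0,1],
    [0,0,0,0,0.016,0,1]
  ]
}}

```text
time_s: 18.15
position: [0.5794, -0.0187, 0.0714]
tool_rot: [[0.999, -0.038, 0.003], [-0.038, -0.999, 0.002], [0.003, -0.002, -1.0]]
contact_force: [-1.0, 4.2, 6.1]
grip_width: 0.0185
gripper_force: 59.1
```

Request:
{"op": "servo_tool", "data": {
  "steps": [
    [0,0,0,0,0.002,0,1],
    [0,0,0,0,0.004,0,1],
    [0,0,0,0,0.006,0,1],
    [0,0,0,0,0.006,0,1]
  ]
}}

```text
time_s: 18.55
position: [0.5793, -0.0211, 0.0714]
tool_rot: [[0.999, -0.038, 0.003], [-0.038, -0.999, 0.003], [0.003, -0.003, -1.0]]
contact_force: [-0.6, 6.1, 7.0]
grip_width: 0.0186
gripper_force: 59.2
```

Request:
{"op": "servo_tool", "data": {
  "steps": [
    [0,0,0,0,0.002,0,1],
    [0,0,0,0,0.004,0,1],
    [0,0,0,0,0.006,0,1],
    [0,0,0,0,0.006,0,1]
  ]
}}

```text
time_s: 18.95
position: [0.5792, -0.0241, 0.0714]
tool_rot: [[0.999, -0.038, 0.003], [-0.038, -0.999, 0.003], [0.003, -0.003, -1.0]]
contact_force: [-0.3, 6.0, 5.8]
grip_width: 0.0186
gripper_force: 59.2
```

Request:
{"op": "servo_tool", "data": {
  "steps": [
    [0,0,0,0,0.002,0,1],
    [0,0,0,0,0.004,0,1],
    [0,0,0,0,0.006,0,1],
    [0,0,0,0,0.006,0,1]
  ]
}}

```text
time_s: 19.35
position: [0.5791, -0.0269, 0.0714]
tool_rot: [[0.999, -0.039, 0.003], [-0.039, -0.999, 0.003], [0.003, -0.003, -1.0]]
contact_force: [0.7, 7.0, 6.4]
grip_width: 0.0182
gripper_force: 59.2
```

Request:
{"op": "servo_tool", "data": {
  "steps": [
    [0,0,0,0,0.002,0,1],
    [0,0,0,0,0.004,0,1],
    [0,0,0,0,0.006,0,1],
    [0,0,0,0,0.006,0,1]
  ]
}}

```text
time_s: 19.75
position: [0.579, -0.03, 0.0714]
tool_rot: [[0.999, -0.039, 0.003], [-0.039, -0.999, 0.003], [0.003, -0.003, -1.0]]
contact_force: [-0.6, 6.7, 6.5]
grip_width: 0.0181
gripper_force: 59.2
```

Request:
{"op": "servo_tool", "data": {
  "steps": [
    [0,0,0,0,0.002,0,1],
    [0,0,0,0,0.004,0,1],
    [0,0,0,0,0.006,0,1],
    [0,0,0,0,0.006,0,1]
  ]
}}

```text
time_s: 20.15
position: [0.5789, -0.0331, 0.0714]
tool_rot: [[0.999, -0.038, 0.003], [-0.038, -0.999, 0.003], [0.003, -0.003, -1.0]]
contact_force: [-1.5, 6.9, 7.5]
grip_width: 0.0189
gripper_force: 59.2
```

Request:
{"op": "servo_tool", "data": {
  "steps": [
    [0,0,0,0,0.002,0,1],
    [0,0,0,0,0.004,0,1],
    [0,0,0,0,0.006,0,1],
    [0,0,0,0,0.006,0,1]
  ]
}}

```text
time_s: 20.55
position: [0.5787, -0.0361, 0.0714]
tool_rot: [[0.999, -0.038, 0.003], [-0.038, -0.999, 0.003], [0.003, -0.003, -1.0]]
contact_force: [-0.6, 6.0, 7.2]
grip_width: 0.0186
gripper_force: 59.2
```

Request:
{"op": "servo_tool", "data": {
  "steps": [
    [0,0,0,0,0.002,0,1],
    [0,0,0,0,0.004,0,1],
    [0,0,0,0,0.006,0,1],
    [0,0,0,0,0.007,0,1]
  ]
}}

```text
time_s: 20.95
position: [0.5786, -0.0392, 0.0714]
tool_rot: [[0.999, -0.039, 0.003], [-0.039, -0.999, 0.003], [0.003, -0.004, -1.0]]
contact_force: [-1.0, 8.9, 7.5]
grip_width: 0.0183
gripper_force: 59.3
```

Request:
{"op": "servo_tool", "data": {
  "steps": [
    [0,0,0,0,0.002,0,1],
    [0,0,0,0,0.004,0,1],
    [0,0,0,0,0.005,0,1],
    [0,0,0,0,0.005,0,1]
  ]
}}

```text
time_s: 21.35
position: [0.5785, -0.0419, 0.0714]
tool_rot: [[0.999, -0.039, 0.003], [-0.039, -0.999, 0.003], [0.003, -0.003, -1.0]]
contact_force: [-0.9, 7.5, 6.8]
grip_width: 0.0182
gripper_force: 59.2
```

Request:
{"op": "servo_tool", "data": {
  "steps": [
    [0,0,0,0,0.002,0,1],
    [0,0,0,0,0.004,0,1],
    [0,0,0,0,0.005,0,1],
    [0,0,0,0,0.005,0,1]
  ]
}}

```text
time_s: 21.75
position: [0.5784, -0.0442, 0.0714]
tool_rot: [[0.999, -0.039, 0.003], [-0.039, -0.999, 0.003], [0.003, -0.004, -1.0]]
contact_force: [-0.3, 8.4, 6.2]
grip_width: 0.0183
gripper_force: 59.2
```

Request:
{"op": "servo_tool", "data": {
  "steps": [
    [0,0,0,0,0.002,0,1],
    [0,0,0,0,0.004,0,1],
    [0,0,0,0,0.005,0,1],
    [0,0,0,0,0.005,0,1]
  ]
}}

```text
time_s: 22.15
position: [0.5783, -0.0469, 0.0714]
tool_rot: [[0.999, -0.039, 0.003], [-0.039, -0.999, 0.003], [0.003, -0.003, -1.0]]
contact_force: [-0.9, 6.5, 7.4]
grip_width: 0.0184
gripper_force: 59.2
```

Request:
{"op": "servo_tool", "data": {
  "steps": [
    [0,0,0,0,0.002,0,1],
    [0,0,0,0,0.004,0,1],
    [0,0,0,0,0.006,0,1],
    [0,0,0,0,0.006,0,1]
  ]
}}

```text
time_s: 22.55
position: [0.5782, -0.0499, 0.0714]
tool_rot: [[0.999, -0.039, 0.003], [-0.039, -0.999, 0.003], [0.003, -0.003, -1.0]]
contact_force: [-0.9, 7.0, 6.3]
grip_width: 0.0181
gripper_force: 59.2
```

Request:
{"op": "servo_tool", "data": {
  "steps": [
    [0,0,0,0,0.002,0,1],
    [0,0,0,0,0.004,0,1],
    [0,0,0,0,0.005,0,1],
    [0,0,0,0,0.005,0,1]
  ]
}}

```text
time_s: 22.95
position: [0.5781, -0.0522, 0.0714]
tool_rot: [[0.999, -0.039, 0.003], [-0.039, -0.999, 0.003], [0.003, -0.004, -1.0]]
contact_force: [-0.5, 8.5, 6.1]
grip_width: 0.0183
gripper_force: 59.2
```

Request:
{"op": "servo_tool", "data": {
  "steps": [
    [0,0,0,0,0.002,0,1],
    [0,0,0,0,0.004,0,1],
    [0,0,0,0,0.005,0,1],
    [0,0,0,0,0.005,0,1]
  ]
}}

```text
time_s: 23.35
position: [0.578, -0.0564, 0.0714]
tool_rot: [[0.999, -0.038, 0.003], [-0.038, -0.999, 0.0], [0.003, -0.001, -1.0]]
contact_force: [-0.1, 1.7, 6.4]
grip_width: 0.0178
gripper_force: 59.1
```

The drag vanished and the sled jumped ahead: the ball is dropping in. Small steps now.

Request:
{"op": "servo_tool", "data": {
  "steps": [
    [0,0,0,0,0.002,0,1],
    [0,0,0,0,0.002,0,1],
    [0,0,0,0,0.002,0,1]
  ]
}}

```text
time_s: 23.65
position: [0.5779, -0.058, 0.0714]
tool_rot: [[0.999, -0.038, 0.003], [-0.038, -0.999, -0.0], [0.003, 0.0, -1.0]]
contact_force: [-0.7, 0.9, 5.7]
grip_width: 0.0182
gripper_force: 59.1
```

Request:
{"op": "servo_tool", "data": {
  "steps": [
    [0,0,0,0,0.002,0,1],
    [0,0,0,0,0.002,0,1],
    [0,0,0,0,0.002,0,1]
  ]
}}

```text
time_s: 23.95
position: [0.5778, -0.0592, 0.0714]
tool_rot: [[0.999, -0.038, 0.003], [-0.038, -0.999, -0.001], [0.003, 0.001, -1.0]]
contact_force: [-1.4, -0.3, 6.7]
grip_width: 0.0184
gripper_force: 59.1
```

Request:
{"op": "servo_tool", "data": {
  "steps": [
    [0,0,0,0,0.002,0,1],
    [0,0,0,0,0.002,0,1],
    [0,0,0,0,0.002,0,1]
  ]
}}

```text
time_s: 24.25
position: [0.5778, -0.0594, 0.0713]
tool_rot: [[0.999, -0.038, 0.003], [-0.038, -0.999, 0.001], [0.003, -0.001, -1.0]]
contact_force: [-0.5, 2.6, 7.6]
grip_width: 0.0182
gripper_force: 59.1
```

Request:
{"op": "servo_tool", "data": {
  "steps": [
    [0,0,0,0,0.002,0,1],
    [0,0,0,0,0.002,0,1],
    [0,0,0,0,0.002,0,1]
  ]
}}

```text
time_s: 24.55
position: [0.5778, -0.0596, 0.0713]
tool_rot: [[0.999, -0.038, 0.003], [-0.038, -0.999, 0.002], [0.003, -0.002, -1.0]]
contact_force: [-0.7, 5.6, 6.6]
grip_width: 0.0185
gripper_force: 59.2
```

Request:
{"op": "servo_tool", "data": {
  "steps": [
    [0,0,0,0,0.002,0,1],
    [0,0,0,0,0.004,0,1],
    [0,0,0,0,0.004,0,1]
  ]
}}

```text
time_s: 24.85
position: [0.5778, -0.0598, 0.0713]
tool_rot: [[0.999, -0.039, 0.003], [-0.039, -0.999, 0.005], [0.003, -0.005, -1.0]]
contact_force: [-0.2, 10.8, 6.7]
grip_width: 0.0188
gripper_force: 59.5
```

Well above the drag with no motion: it sits in the notch. Backing off the push 3.5 mm, then checking the models.

Request:
{"op": "servo_tool", "data": {
  "steps": [
    [0,0,0,0,-0.004,0,1],
    [0,0,0,0,-0.007,0,1],
    [0,0,0,0,-0.007,0,1],
    [0,0,0,0,-0.007,0,1],
    [0,0,0,0,-0.007,0,1]
  ]
}}

```text
time_s: 25.35
position: [0.5778, -0.0596, 0.0713]
tool_rot: [[0.999, -0.038, 0.003], [-0.038, -0.999, -0.0], [0.003, 0.0, -1.0]]
contact_force: [-0.8, -0.3, 6.6]
grip_width: 0.0186
gripper_force: 59.2
```

Run:
```python
from h import *
s=bot.state();print(s["position"],s["joint_velocities"].round(3))
f=bot.grab_frame("scene");P=pts(f)
m=(P[...,2]>.08)&(P[...,2]<.104)&(P[...,0]>.5)&(P[...,0]<.65)&(P[...,1]>-.24)&(P[...,1]<-.12)
q=P[m];print(m.sum())
if m.sum(): print(q.min(0),q.max(0))
c=f["color"][120:270,190:360];save("s9",cv2.resize(c,None,fx=4,fy=4,interpolation=3))
```

```text
[ 0.5778183  -0.05959127  0.07134361] [ 0.001  0.002 -0.001  0.001  0.001 -0.   ]
49
[ 0.54310822 -0.18228077  0.08012542] [ 0.62824994 -0.15481041  0.09034656]
```

View pics/s9.png

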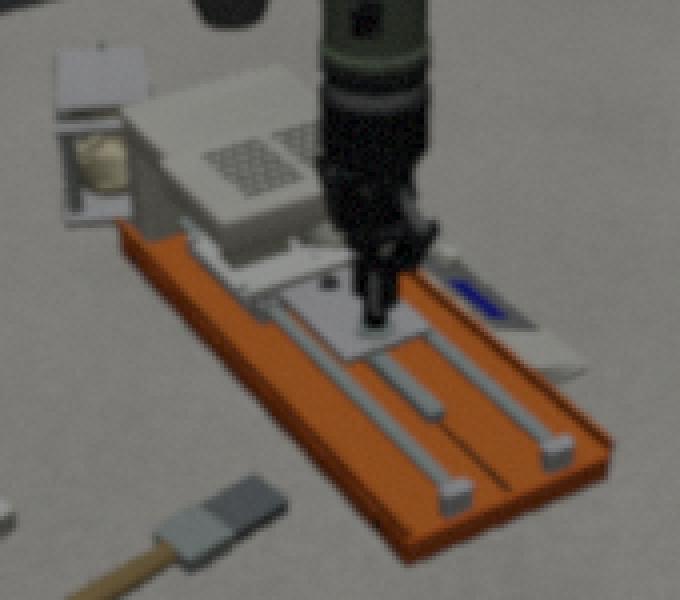

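The sled is under the lamp with the knob gripped (at (375,300) in the crop). The tool carries no push, and the visible model points are at seated height.

```bash
python3 -c "
from station import bot
print(bot.finish_job())"
```

```text
the job is handed in; nothing more can be done
None
```

I handed the job in at about 25 s: both models were measured flat in their nests before the slide, the sled was felt to sit in the detent notch, and the knob was still gripped at about 59 N; the judge's verdict was not shown.

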